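# Grip a bearing block in the one-hand bench clamp

## Task

The bearing block is to have its bore reamed: lay it flat, boss up, on the bed of the one-hand bar clamp centred between the two jaws, with its long flat sides facing them, and let go of it. Then squeeze and release the clamp's trigger, moving the jaw with nothing but the trigger, until the jaws grip the block firmly but without marring it, and let go with the trigger sprung back out. Leave the things lying round about where they are.

Things in the scene. Friction and masses are not known exactly. Their poses are not given: they have to be found in the camera images.
- bearing_block: Plain aluminium bearing block, 50 x 38 mm (x, y), flat body 24 mm high, on it a round boss of 27 mm diameter up to z 34 mm, with the bore; 0.10 to 0.18 kg; origin mid-underside. It can be pinched end to end along x (50 mm). The clamp shall grip it across y, on its two long flat sides (38 mm apart).
- clamp: Grey foot plate (262 x 76 mm, screwed down) of a one-hand bar clamp; origin on the desk under the handle, +x along the bar from handle to jaws, z up. Black housing x -40 to +44, y +-22 mm, z to 59 mm; fixed upright pistol grip x -30 to -8, y +-14 mm, z to 145 mm. Bed: two steel rails, tops at z 36 mm, y +-6.5 to +-24, x 47 to 202 mm. The bar's tail slides out at -x, z 18 to 30 mm.
- fixed_jaw: Fixed jaw with a rubber face 40 mm wide, standing on the bed, not moving; origin on its face at bed height, 105 mm along x of the clamp; its face looks to +x (same axes as the clamp) and spans y +-20 mm, z 2 to 28 mm; its steel reaches z 31 mm.
- sliding_jaw: Sliding jaw on the bar, the same axes; origin at bed height on the face of its unloaded rubber pad, which looks to -x (towards the fixed jaw); steel 44 mm wide, 35 mm high, reaching 26 mm behind the face. It starts 52 to 66 mm from the fixed jaw's face. The trigger draws it towards the fixed jaw; it never slides back.
- jaw_pad: Rubber pad of the sliding jaw, 40 mm wide, 8 mm thick, origin on its face at bed height, face z 2 to 28 mm. It gives about 1 mm for every 6 N of grip, so the grip cannot be set well by measured positions. A firm grip on the block is one that stays at 10 to 25 N after letting go; more than 32 N, even for a moment, mars it.
- trigger (a joint): Trigger angle: 0 = sprung fully out, 0.23 rad = squeezed home against its stop. Hinge pin across the clamp at x 16 mm, z 52 mm of the clamp. A spring brings it back out when let go. Once the jaws are tight, a limited squeeze stalls well short of home: 14 N stops it at about 0.1 rad, as pad and mechanism give a little, and takes it no further next time.
- trigger_swell (a point): Centre of the trigger's rounded swell (cross rod, radius 8 mm), 68 mm above the pin; trigger out it is at x 24, z 120 mm of the clamp. Squeeze from +x towards the pistol grip: 62 mm over both when out, 46 mm home. Moving the free jaw takes 5 to 10 N; a full squeeze draws it about 7 mm, where it stays. The grip kept is about 1.1 x the squeeze: 14 N keeps 16 N, 30 N mars the block.
- tape_measure: Pocket tape measure, 66 x 78 x 40 mm, a bystander.
- anchor_bolt_1: Steel anchor bolt, 60 mm long, 23 mm thick, a bystander nearer the robot.
- marker_1: Marker pen, 135 mm long, 16 mm thick, a bystander.
- padlock: Small brass padlock lying flat, 57 x 38 x 18 mm, a bystander.
Not all that is in view belongs to the job. Of the things that look like the bearing_block, take the one that is nearest to the robot's base at the start.

How it is judged:
On the way, in this order (a step that is already met when the one before it is completed fails the run):
1. the block lies flat on the bed between the jaws, let go, not yet gripped (z of bearing_block in the frame of clamp between 0.033 and 0.039 m and angle between bearing_block's own z axis and vertical below 0.1 rad and y of bearing_block in the frame of clamp between -0.015 and 0.015 m and x of bearing_block in the frame of fixed_jaw above 0.015 m and x of bearing_block in the frame of sliding_jaw below -0.015 m and contact force between the fingers and bearing_block below 0.2 N and contact force between sliding_jaw and bearing_block below 3 N), for 0.2 s.
2. the trigger is squeezed so that the jaws grip the block (value of joint trigger above 0.03 rad and contact force between each of sliding_jaw, fixed_jaw and bearing_block above 7 N), for 0.1 s.
At the end, for the whole second after the job is handed in: The block lies flat, boss up, on the bed (within 3 mm, tilt < 0.1 rad), square to the jaws within 0.1 rad, within 15 mm of the bar's middle line, at rest, pressed by the sliding jaw with 10 to 25 N and on the fixed jaw with over 8 N; trigger sprung out (< 0.03 rad) (z of bearing_block in the frame of clamp between 0.033 and 0.039 m and angle between bearing_block's own z axis and vertical below 0.1 rad and y of bearing_block in the frame of clamp between -0.015 and 0.015 m and contact force between sliding_jaw and bearing_block between 10 and 25 N and contact force between fixed_jaw and bearing_block above 8 N and angle between the y axis of bearing_block and the x axis of clamp, either way round below 0.1 rad and value of joint trigger below 0.03 rad and linear speed of bearing_block below 0.01 m/s); the robot touches nothing.
It fails at once if the block is marred: more than 32 N from a jaw (contact force between any of sliding_jaw, fixed_jaw and bearing_block above 32 N).
It fails at once if the sliding jaw is pushed by the robot (more than 5 N) instead of by the trigger (contact force between any of the fingers, the arm and sliding_jaw above 5 N).
It fails at once if a bystander is moved by more than 30 mm (distance of any of tape_measure, anchor_bolt_1, padlock, marker_1 from where it was at the start of the episode above 0.03 m).
It also fails if it takes over 61 s, if anything falls off the work surface, if the arm or the gripper's body presses on something with over 40 N, if the wrist force passes 120 N, or if a joint passes its speed limit or range.

## Robot

A 6-joint arm with a two-finger parallel gripper is mounted at the origin on a cart in front of the work surface, level with it; the furniture and walls round the work are solid. World frame = base frame: x ahead of the robot, y to its left, z up, the work surface at z = 0. Lengths are in m, angles in rad, forces in N, time in s.
With the tool pointing down it reaches from about 0.275 to 0.825 m from the base axis. Payload 5.2 kg.
Tool frame: the origin (TCP) lies midway between the tips of the shut fingers; the grasp point (between the pads) lies 19 mm behind it; z points along the fingers, y is the line along which they close (so a half turn about z gives the same grasp; the last joint's range is limited). The gripper opens to 93 mm and grips with 3 to 60 N. Pads are 15 mm wide; open, the fingers measure 128 mm over their backs; the gripper's body (75 mm by 188 mm) begins 65 mm behind the grasp point.
Start: joints at [1.116, 0.259, 1.535, -0, 1.348, -0.203], TCP at [0.137, 0.533, 0.219] pointing down, gripper open.
Joint ranges: [-3.14, 3.14], [-0.91, 2.08], [0.19, 2.58], [-1.22, 4.36], [0.22, 2.71], [-3.12, 3.12]. Speed limits (rad/s): [2.57, 2.57, 3.14, 3.14, 3.14, 3.14].

## Interface

Orientations are given as [roll, pitch, yaw] about the fixed x, y, z axes, in that order (R = Rz(yaw) Ry(pitch) Rx(roll)).
In Python, from plant import robot, imaging gives the robot as it stands.
- The arm moves only by the tool apply_moves, never from a script. Its argument "increments" is a list of rows, each a list of 2 entries, a list of its own where there are three numbers: the shift along the tool's x, y, z normalised to -1 to 1, where 1 is 0.02 m, then the turn, a rotation vector about the tool's x, y, z normalised to -1 to 1, where 1 is 10 degrees. A call has 1 to 10 rows; each row shifts and turns the commanded pose from where the row before left it, along the tool's axes as they then stand; what a row does not reach is not made up. A row lasts 1/8 s, in which the tool goes at most 62.5 mm and 10.7 degrees, less where a joint would pass 70% of its speed; a pose out of reach is approached as far as the arm can. A call with a number of a shift or a turn outside -1 to 1 is refused whole. A call with a gripper value outside its range is refused whole. "jaw" is the opening, from 0 (shut) to 1 (fully open), set as the call begins (left out, the last holds). The fingers move at their own pace and stop on an object; "newtons" is the grip in N (left out, the last holds). Time passes only in rows, so rows that do not move let the fingers close. It gives the time, the measured TCP pose, the force, the opening and the grip force at its end, in the units of the state.
- robot.read_state(): the state, without advancing time (a new reading comes with each control period).
- imaging.get_image(name): name is "scene" or "top" or "wrist"; returns the picture (400x640x3 uint8, blue, green, red); there is no depth.
- imaging.camera_model(name): a dict with "fx", "fy", "cx", "cy" (pixels), "cam_to_world" (4x4, takes a point from camera to world coordinates); the wrist camera has in their place "mount" (4x4, takes a point from camera to tool coordinates, whose origin is the TCP and whose axes are the flange's). Camera axes: x right, y down, z forward; pixel columns grow to the right and rows downward; lengths in m; the calibration is good to about 2 mm. A picture is of the moment at which its call begins: read the wrist's pose just before it. camera_model takes no time and is no camera call.
- robot.close_job(): hands the job in; it is judged then, once.
The state is a dict: "clock": time; "q": joint angles; "joint_velocities": joint speeds; "tau": joint torques, N m; "ee_pos": TCP position; "orientation": TCP orientation; "wrist_force": force on the tool from outside, world axes, zero at the start; "ft_torque": the same for the moment, N m; "finger_gap": finger opening in m; "finger_force": force on a finger pad.
Only numpy, scipy, OpenCV 4.12 (cv2) and the standard library are available. Lean on these libraries where they do the work, as an engineer would, in place of code of your own. Each camera call takes 0.05 s, during which the arm holds its last target. There are 200 camera calls.

## Working session

There is one attempt and no reset: what is moved stays moved. The work goes in short steps, Python scripts to look and compute and a tool call to move; the robot and the scene stay as the last step left them, time stands still between calls to the robot, and variables do not carry over. Pictures are saved under pics/ and viewed, at most 10 in all, crops included, and the job is handed in when it is done.

Besides the shell and the picture viewer there is one more tool, called after "Call:" as name(argument=value, ...) on one line, values as JSON. apply_moves: Moves the arm, as the interface text tells. Scaled input: -1 to 1 covers 0.02 m each way for a shift and 10 degrees each way for a turn. Its arguments: {"type":"object","properties":{"increments":{"type":"array"},"jaw":{"type":"number"},"newtons":{"type":"number"}},"required":["increments"]}

```bash
mkdir -p pics; ls; cat > h.py <<'E'
import numpy as np,cv2
from plant import robot,imaging
from scipy.spatial.transform import Rotation as R
def tcp():
    s=robot.read_state();T=np.eye(4);T[:3,:3]=R.from_euler('xyz',s['orientation']).as_matrix();T[:3,3]=s['ee_pos'];return T
def grab(n,f):
    m=imaging.camera_model(n)
    C=np.array(m['cam_to_world']) if n!='wrist' else tcp()@np.array(m['mount'])
    im=imaging.get_image(n);cv2.imwrite('pics/%s.png'%f,im)
    np.savez('pics/%s.npz'%f,C=C,K=[m['fx'],m['fy'],m['cx'],m['cy']]);return im
def ray(f,u,v,z):
    d=np.load('pics/%s.npz'%f);C=d['C'];fx,fy,cx,cy=d['K']
    r=C[:3,:3]@[(u-cx)/fx,(v-cy)/fy,1];o=C[:3,3];return o+r*(z-o[2])/r[2]
def proj(f,p):
    d=np.load('pics/%s.npz'%f);C=d['C'];fx,fy,cx,cy=d['K']
    c=C[:3,:3].T@(np.array(p)-C[:3,3]);return np.array([fx*c[0]/c[2]+cx,fy*c[1]/c[2]+cy])
E
python3 - <<'E'
from h import *
a=grab('top','t0');b=grab('scene','s0')
s=robot.read_state();print(s)
E
```

```text
pics
{'clock': 0.1, 'q': array([ 1.11620754e+00,  2.59257933e-01,  1.53594034e+00,  5.88268010e-06,
        1.34800313e+00, -2.02795307e-01]), 'joint_velocities': array([-0.00014911, -0.00228815, -0.00185007, -0.00025992,  0.00064942,
        0.00182705]), 'tau': array([ 2.34957450e-03, -4.38215339e+01, -2.84638846e+01,  7.18176970e-02,
        3.63873015e-02, -4.77681306e-05]), 'ee_pos': array([0.1367864 , 0.53222611, 0.21792076]), 'orientation': array([-3.14001802e+00, -3.29633843e-04,  2.88979761e+00]), 'wrist_force': array([ 0.02896695, -0.41003703,  0.03041731]), 'ft_torque': array([ 0.03132471,  0.00497918, -0.00980967]), 'finger_force': 0.0, 'finger_gap': 0.0932531949595519}
```

View pics/t0.png

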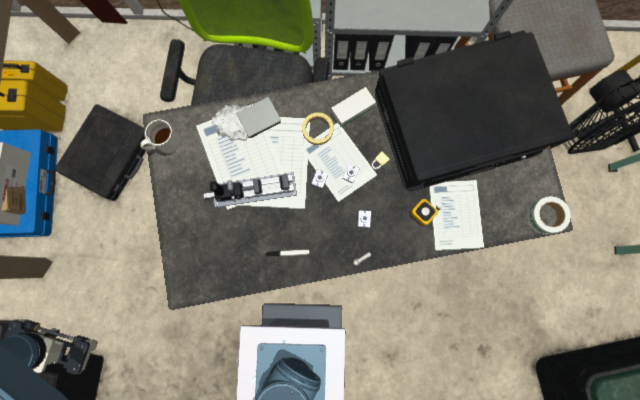

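View pics/s0.png

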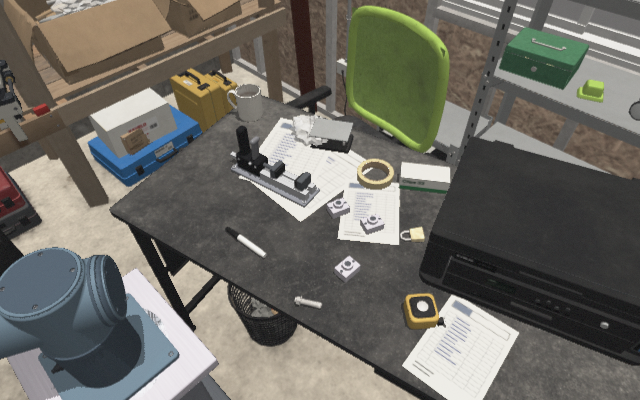

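The top picture shows three look-alike blocks at (319,177), (352,173) and (365,218), with the clamp at (250,190), handle on the left at (222,190). I'll compute the distances and take a close crop of each.

```bash
python3 - <<'E'
from h import *
for n,u,v in [('b1',319,177),('b2',352,173),('b3',365,218),('tape',425,211),('bolt',362,259),('marker',288,253),('padlock',380,159),('clampL',207,197),('clampR',296,185),('cornBL',170,307),('cornBR',570,230)]:
    p=ray('t0',u,v,0.03 if n[0]=='b' else 0.01);print(n,p.round(3),np.hypot(*p[:2]).round(3))
for f in('t0','s0'):print(f,np.load(f'pics/{f}.npz')['C'].round(3).tolist(),np.load(f'pics/{f}.npz')['K'], proj(f,[0,0,0]))
t=cv2.imread('pics/t0.png')
a=cv2.resize(t[165:265,200:400],(800,400),interpolation=cv2.INTER_CUBIC)
s=cv2.imread('pics/s0.png')
b=cv2.resize(s[115:290,225:425][:, :],None,fx=1.14*1,fy=1.14)
cv2.imwrite('pics/c0.png',cv2.vconcat([a,cv2.copyMakeBorder(b,0,0,0,800-b.shape[1],cv2.BORDER_CONSTANT)]))
E
```

```text
b1 [ 0.608 -0.066  0.03 ] 0.612
b2 [ 0.624 -0.169  0.03 ] 0.647
b3 [ 0.484 -0.212  0.03 ] 0.528
tape [ 0.514 -0.401  0.01 ] 0.651
bolt [ 0.358 -0.204  0.03 ] 0.412
marker [0.37  0.022 0.01 ] 0.371
padlock [ 0.677 -0.259  0.01 ] 0.725
clampL [0.538 0.284 0.01 ] 0.609
clampR [0.585 0.006 0.01 ] 0.585
cornBL [0.197 0.373 0.01 ] 0.422
cornBR [ 0.467 -0.85   0.01 ] 0.969
t0 [[0.03, -0.988, 0.149, 0.322], [-1.0, -0.029, 0.009, -0.085], [-0.004, -0.149, -0.989, 1.326], [0.0, 0.0, 0.0, 1.0]] [424.35812772 424.35812772 320.40316392 205.7461846 ] [290.60365224 378.36178783]
s0 [[0.701, -0.539, 0.467, 0.054], [-0.713, -0.512, 0.479, -0.553], [-0.019, -0.668, -0.743, 0.846], [0.0, 0.0, 0.0, 1.0]] [427.49493065 427.49493065 315.60098902 204.25566174] [110.60127676 357.37126236]
```

View pics/c0.png

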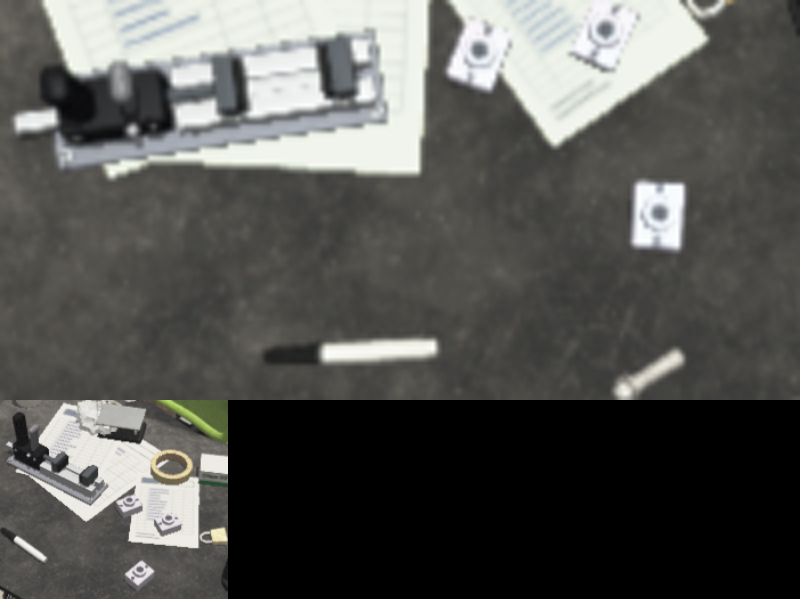

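The crop shows three identical-looking blocks, at about (480,50), (605,30) and (658,215) in the crop. The last one, top pixel (365,218), is nearest the base: 0.528 m against 0.612 and 0.647 m. It has a boss and bore and its long side lies roughly along world x. I'm taking that one.

Call:
apply_moves(increments=[[[0, 0, 0], [0, 0, 0.945]], [[0, 0, 0], [0, 0, 0.945]], [[0, 0, 0], [0, 0, 0.945]], [[0, 0, 0], [0, 0, 0.945]], [[0, 0, 0], [0, 0, 0.945]], [[0, 0, 0], [0, 0, 0.945]], [[0, 0, 0], [0, 0, 0.945]], [[0, 0, 0], [0, 0, 0.945]]], jaw=1, newtons=14)

```text
clock: 1.1
ee_pos: [0.1368, 0.5324, 0.2181]
orientation: [-3.141, 0.001, 1.565]
wrist_force: [-1.3, 0.4, -0.0]
finger_gap: 0.0929
finger_force: 0.0
```

Call:
apply_moves(increments=[[[-1, 0.45, 0], [0, 0, 0]], [[-1, 0.45, 0], [0, 0, 0]], [[-1, 0.45, 0], [0, 0, 0]], [[-1, 0.45, 0], [0, 0, 0]], [[-1, 0.45, 0], [0, 0, 0]], [[-1, 0.45, 0], [0, 0, 0]], [[-1, 0.45, 0], [0, 0, 0]], [[-1, 0.45, 0], [0, 0, 0]], [[-1, 0.45, 0], [0, 0, 0]], [[-1, 0.45, 0], [0, 0, 0]]])

```text
clock: 2.35
ee_pos: [0.2271, 0.3315, 0.2186]
orientation: [-3.142, 0.0, 1.57]
wrist_force: [0.1, 0.2, -0.9]
finger_gap: 0.0932
finger_force: 0.0
```

Call:
apply_moves(increments=[[[-1, 0.45, 0], [0, 0, 0]], [[-1, 0.45, 0], [0, 0, 0]], [[-1, 0.45, 0], [0, 0, 0]], [[-1, 0.45, 0], [0, 0, 0]], [[-1, 0.45, 0], [0, 0, 0]], [[-1, 0.45, 0], [0, 0, 0]], [[-1, 0.45, 0], [0, 0, 0]], [[-1, 0.45, 0], [0, 0, 0]], [[-1, 0.45, 0], [0, 0, 0]], [[-1, 0.45, 0], [0, 0, 0]]])

```text
clock: 3.6
ee_pos: [0.3167, 0.1316, 0.2186]
orientation: [3.141, -0.0, 1.57]
wrist_force: [-0.1, 0.3, -0.0]
finger_gap: 0.093
finger_force: 0.0
```

Call:
apply_moves(increments=[[[-1, 0.45, 0], [0, 0, 0]], [[-1, 0.45, 0], [0, 0, 0]], [[-1, 0.45, 0], [0, 0, 0]], [[-1, 0.45, 0], [0, 0, 0]], [[-1, 0.45, 0], [0, 0, 0]], [[-1, 0.45, 0], [0, 0, 0]], [[-1, 0.45, 0], [0, 0, 0]], [[-1, 0.45, 0], [0, 0, 0]], [[-1, 0.45, 0], [0, 0, 0]], [[-1, 0.45, 0], [0, 0, 0]]])

```text
clock: 4.85
ee_pos: [0.4067, -0.0684, 0.2186]
orientation: [-3.142, -0.0, 1.57]
wrist_force: [0.6, 0.2, -0.6]
finger_gap: 0.0926
finger_force: 0.0
```

Call:
apply_moves(increments=[[[-1, 0.45, 0], [0, 0, 0]], [[-1, 0.45, 0], [0, 0, 0]], [[-1, 0.45, 0], [0, 0, 0]], [[-1, 0.45, 0], [0, 0, 0]], [[-1, 0.45, 0], [0, 0, 0]], [[-1, 0.45, 0], [0, 0, 0]], [[-0.8, 0.45, 0], [0, 0, 0]], [[0, 0, 0], [0, 0, 0]]])

```text
clock: 5.85
ee_pos: [0.4702, -0.2047, 0.2184]
orientation: [-3.141, -0.0, 1.569]
wrist_force: [0.0, 0.7, 0.4]
finger_gap: 0.0928
finger_force: 0.0
```

```bash
python3 - <<'E'
from h import *
print(np.array(imaging.camera_model('wrist')['mount']).round(3))
a=grab('wrist','w1');s=robot.read_state();print(s['clock'],s['ee_pos'],s['orientation'],s['q'])
E
```

```text
[[ 0.    -0.955 -0.296  0.083]
 [ 1.    -0.     0.    -0.001]
 [-0.    -0.296  0.955 -0.165]
 [ 0.     0.     0.     1.   ]]
5.9 [ 0.46972082 -0.20372149  0.21835142] [-3.14098418e+00 -6.97744954e-04  1.56972009e+00] [-6.27509573e-01  1.90877788e-01  1.62361174e+00  2.14836919e-04
  1.32800513e+00 -6.26485293e-01]
```

View pics/w1.png

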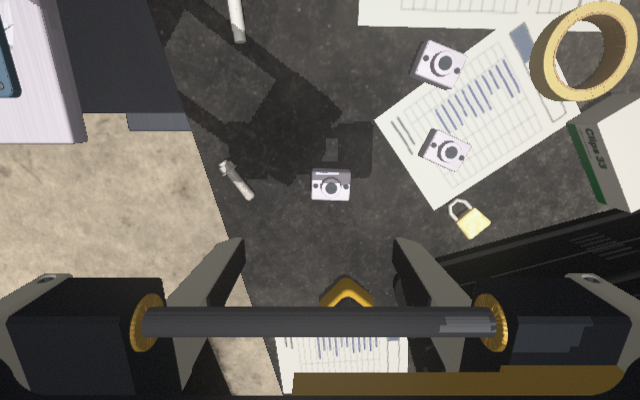

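The wrist picture shows the chosen block at about (331,186), with the bolt at (236,180) and the look-alikes at (440,62) and (445,148). Next I'll measure it, and take the clamp from the top picture.

```bash
python3 - <<'E'
from h import *
im=cv2.imread('pics/w1.png')
hsv=cv2.cvtColor(im,cv2.COLOR_BGR2HSV)
m=((hsv[...,2]>170)).astype(np.uint8)
roi=np.zeros_like(m);roi[155:215,300:365]=m[155:215,300:365]
c=max(cv2.findContours(roi,0,2)[0],key=cv2.contourArea)
c=cv2.convexHull(c)
pts=np.array([ray('w1',*p[0],0.024)[:2] for p in c],np.float32)
print('area',cv2.contourArea(c));r=cv2.minAreaRect(pts*1000);print(r)
print(cv2.boxPoints(r).round(1))
cv2.imwrite('pics/c1.png',cv2.vconcat([cv2.resize(im[150:220,295:370],None,fx=5.5,fy=5.5),cv2.resize(cv2.imread('pics/t0.png')[165:215,200:305],(412,200))]))
E
```

```text
area 661.0
((484.443359375, -215.51710510253906), (25.284360885620117, 48.05964660644531), 87.61144256591797)
[[ 459.9 -227.1]
 [ 507.9 -229.1]
 [ 509.  -203.9]
 [ 461.  -201.9]]
```

View pics/c1.png

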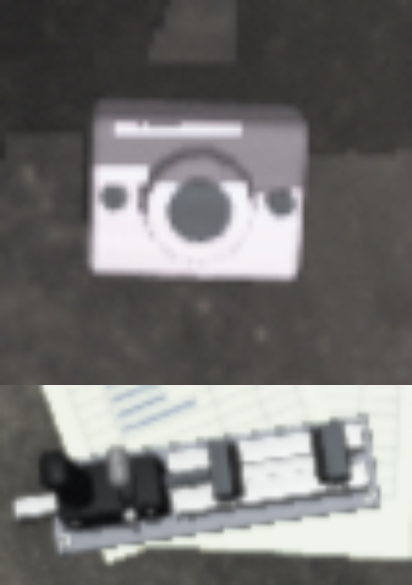

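```bash
python3 - <<'E'
from h import *
q=lambda x,y,z:ray('w1',295+x/5.5-.4,150+y/5.5-.4,z)
a,b=q(115,197,.024),q(280,202,.024);print(a,b,(a+b)/2,np.degrees(np.arctan2(*(b-a)[1::-1])))
print('bot edge',q(90,272,.024),q(297,278,.024)); print('boss',q(199,209,.034))
# clamp in top view: rough, from c1 lower part (412/105 scale)
t=lambda x,y,z:ray('t0',200+x/3.924-.4,165+(y-385)/4-.4,z)
for n,p in dict(fixR=(240,470,.067),slL=(318,458,.071),grip=(66,475,.145),swell=(118,460,.12)).items():print(n,t(*p))
E
```

```text
[ 0.46534807 -0.20938871  0.024     ] [ 0.50353068 -0.21063909  0.024     ] [ 0.48443937 -0.2100139   0.024     ] -1.8756160570763076
bot edge [ 0.45940305 -0.2274597   0.024     ] [ 0.50800198 -0.22900694  0.024     ]
boss [ 0.48436451 -0.20974679  0.034     ]
fixR [0.56769683 0.10819048 0.067     ]
slL [0.57785428 0.04806891 0.071     ]
grip [0.54524976 0.22184653 0.145     ]
swell [0.56213638 0.19061797 0.12      ]
```

Block centre is (0.484,-0.210), long axis at -1.9°. Descend and grip.

Call:
apply_moves(increments=[[[-0.05, 0.14, 1], [0, 0, 0.19]], [[-0.05, 0.14, 1], [0, 0, 0]], [[-0.05, 0.14, 1], [0, 0, 0]], [[-0.05, 0.14, 1], [0, 0, 0]], [[-0.06, 0.15, 1], [0, 0, 0]], [[0, 0, 1], [0, 0, 0]], [[0, 0, 1], [0, 0, 0]], [[0, 0, 1], [0, 0, 0]], [[0, 0, 1], [0, 0, 0]], [[0, 0, 1], [0, 0, 0]]])

```text
clock: 7.15
ee_pos: [0.4836, -0.2082, 0.0184]
orientation: [3.142, -0.0, 1.538]
wrist_force: [0.1, -0.8, -0.4]
finger_gap: 0.093
finger_force: 0.0
```

Call:
apply_moves(increments=[[[0, 0, 0.7], [0, 0, 0]], [[0, 0, 0], [0, 0, 0]]])

```text
clock: 7.4
ee_pos: [0.483, -0.2082, 0.0039]
orientation: [-3.14, -0.001, 1.538]
wrist_force: [-0.5, 0.0, 0.4]
finger_gap: 0.0928
finger_force: 0.0
```

Call:
apply_moves(increments=[[[0, 0, 0], [0, 0, 0]], [[0, 0, 0], [0, 0, 0]], [[0, 0, 0], [0, 0, 0]], [[0, 0, 0], [0, 0, 0]], [[0, 0, 0], [0, 0, 0]]], jaw=0, newtons=14)

```text
clock: 8.02
ee_pos: [0.4839, -0.2092, 0.0049]
orientation: [3.141, 0.0, 1.537]
wrist_force: [0.2, 0.5, 1.0]
finger_gap: 0.0499
finger_force: 14.0
```

Call:
apply_moves(increments=[[[0, 0, -1], [0, 0, 0]], [[0, 0, -1], [0, 0, 0]], [[1, 0.5, -1], [0, 0, 0]], [[1, 0.5, -1], [0, 0, 0]], [[1, 0.5, -1], [0, 0, 0]], [[1, 0.5, -1], [0, 0, 0]], [[1, 0.5, -1], [0, 0, 0]], [[1, 0.5, -1], [0, 0, -0.57]], [[1, 0.5, -1], [0, 0, -0.57]], [[1, 0.4, -1], [0, 0, 0]]])

```text
clock: 9.28
ee_pos: [0.561, -0.0488, 0.2049]
orientation: [-3.141, -0.0, 1.737]
wrist_force: [0.2, 0.4, -1.5]
finger_gap: 0.0502
finger_force: 14.0
```

Call:
apply_moves(increments=[[[0.5, 0, -0.5], [0, 0, 0]], [[0, 0, 0], [0, 0, 0]], [[0, 0, 0], [0, 0, 0]]])

```text
clock: 9.65
ee_pos: [0.5586, -0.0401, 0.2137]
orientation: [-3.14, -0.0, 1.736]
wrist_force: [0.2, -0.3, -1.4]
finger_gap: 0.0497
finger_force: 14.0
```

```bash
python3 - <<'E'
from h import *
grab('wrist','w2');s=robot.read_state();print(s['clock'],s['ee_pos'],s['orientation'],s['q'])
E
```

```text
9.7 [ 0.55865087 -0.04023908  0.21364062] [-3.13984307e+00 -4.36518472e-04  1.73534965e+00] [-2.70812265e-01  2.81233449e-01  1.51681621e+00 -3.50960525e-04
  1.34531348e+00 -4.35287200e-01]
```

View pics/w2.png

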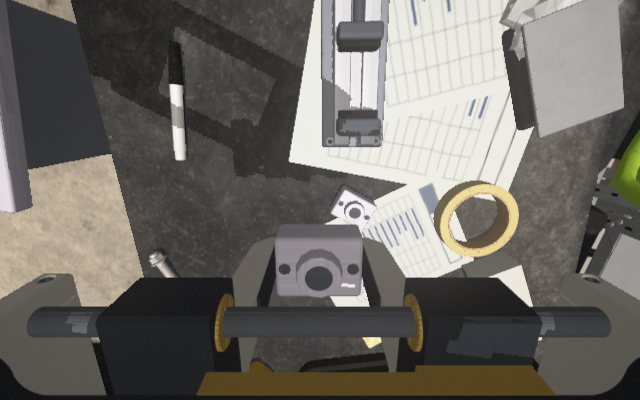

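The wrist view shows the held block at (320,262). The clamp is above it: sliding jaw at (359,125), fixed jaw at (360,35), and foot-plate edges at about columns 323 and 381. I'll zoom in on it.

```bash
python3 - <<'E'
import cv2
im=cv2.imread('pics/w2.png');cv2.imwrite('pics/c2.png',cv2.resize(im[0:150,300:400],None,fx=4,fy=4))
E
```

```text
(no output)
```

View pics/c2.png

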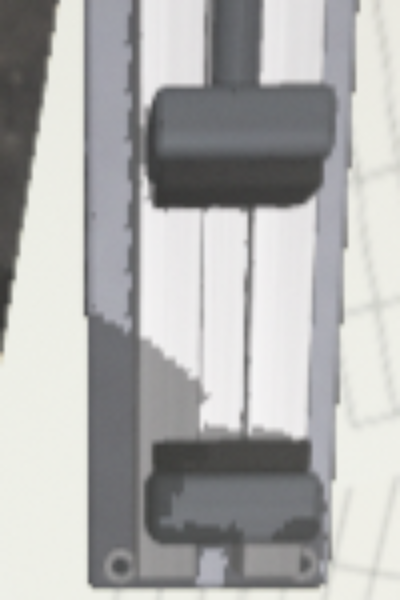

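```bash
python3 - <<'E'
from h import *
q=lambda x,y,z:ray('w2',300+x/4-.4,y/4-.4,z)
print('cam',np.load('pics/w2.npz')['C'][:3,3])
for n,a,b in [('inL',(205,215),(202,420)),('inR',(250,215),(244,430)),('outR',(319,215),(308,430)),('outL',(137,215),(137,430))]:
    A,B=q(*a,.036),q(*b,.036);print(n,A[:2].round(4),B[:2].round(4),np.degrees(np.arctan2(*(B-A)[1::-1])).round(2))
A,B=q(90,582,.006),q(326,582,.006);print('plate end',A,B,np.linalg.norm(A-B))
for n,l,r,z in [('padtop',(152,440),(310,440),.064),('padbot',(152,440),(310,440),.038),('fixbot',(150,207),(318,205),.038),('fixtop',(150,180),(322,180),.064),('slsteel',(147,472),(322,472),.071),('slback',(150,543),(320,543),.071),('fixsteelfront',(150,158),(334,158),.067),('fixsteelback',(150,87),(334,87),.067)]:
    A,B=q(*l,z),q(*r,z);print(n,((A+B)/2)[:2].round(4),np.linalg.norm(A-B).round(4),np.degrees(np.arctan2(*(B-A)[1::-1])).round(2))
E
```

```text
cam [0.54399482 0.04216896 0.37889698]
inL [0.5678 0.1076] [0.5771 0.0567] -79.59
inR [0.5796 0.1095] [0.5892 0.056 ] -79.77
outR [0.5977 0.1125] [0.6069 0.0589] -80.24
outL [0.5499 0.1046] [0.5597 0.0511] -79.65
plate end [0.55457308 0.00447142 0.006     ] [0.62820194 0.01673482 0.006     ] 0.07464315027458623
padtop [0.5827 0.0519] 0.0407 9.45
padbot [0.5859 0.0527] 0.0441 9.45
fixbot [0.5747 0.1105] 0.0444 10.05
fixtop [0.5717 0.111 ] 0.0417 9.43
slsteel [0.5843 0.0443] 0.0445 9.45
slback [0.5881 0.027 ] 0.044 9.45
fixsteelfront [0.5719 0.1152] 0.044 9.43
fixsteelback [0.5688 0.1298] 0.0433 9.43
```

Call:
apply_moves(increments=[[[0.97, 0.33, 0], [0, 0, -0.08]], [[0.97, 0.33, 0], [0, 0, 0]], [[0.97, 0.33, 0], [0, 0, 0]], [[0.97, 0.33, 0], [0, 0, 0]], [[0.97, 0.33, 0.5], [0, 0, 0]], [[0.97, 0.33, 1], [0, 0, 0]], [[0, 0, 1], [0, 0, 0]], [[0, 0, 1], [0, 0, 0]], [[0, 0, 0], [0, 0, 0]]])

```text
clock: 10.82
ee_pos: [0.5763, 0.0829, 0.1424]
orientation: [-3.137, -0.001, 1.751]
wrist_force: [-0.2, -0.3, -1.8]
finger_gap: 0.0499
finger_force: 14.0
```

```bash
python3 - <<'E'
from h import *
grab('wrist','w3');s=robot.read_state();print(s['clock'],s['ee_pos'],s['orientation'],s['q'])
T=tcp();d=T[:3,:3].T@(np.array([.5786,.0812,.042])-T[:3,3]);print(d/.02,'turn',(np.degrees(s['orientation'][2])-100.25))
E
```

```text
10.875 [0.57722229 0.08264772 0.14375681] [-3.13953361e+00 -4.97242994e-04  1.75064192e+00] [-4.89741992e-02  3.77015953e-01  1.55797208e+00  1.84270165e-05
  1.20872279e+00 -2.28826848e-01]
[-0.08607028  0.06530224  5.0876747 ] turn 0.05439337633175967
```

View pics/w3.png

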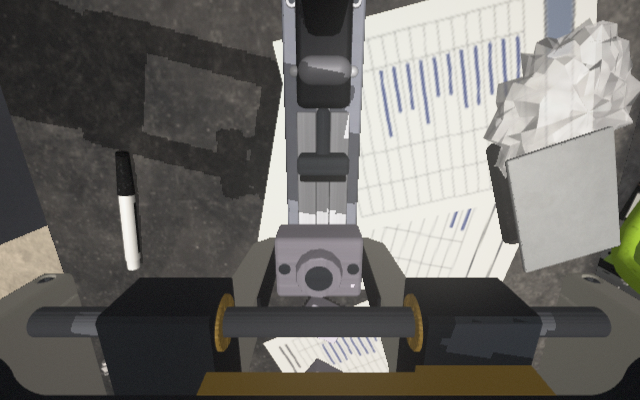

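The held block at (319,265) lines up with the bar, the fixed jaw is at (323,165) and the trigger swell at (325,68). Lower it and let go.

Call:
apply_moves(increments=[[[-0.08, 0.05, 1], [0, 0, 0]], [[0, 0, 1], [0, 0, 0]], [[0, 0, 1], [0, 0, 0]], [[0, 0, 1], [0, 0, 0]], [[0, 0, 0.7], [0, 0, 0]], [[0, 0, 0.2], [0, 0, 0]], [[0, 0, 0.15], [0, 0, 0]], [[0, 0, 0], [0, 0, 0]]])

```text
clock: 11.88
ee_pos: [0.5795, 0.0805, 0.0441]
orientation: [3.141, 0.0, 1.75]
wrist_force: [-1.0, -0.4, -1.1]
finger_gap: 0.0498
finger_force: 14.0
```

```bash
python3 - <<'E'
from h import *
s=robot.read_state();print(s['clock'],s['ee_pos'],s['wrist_force'],s['orientation'])
im=cv2.imread('pics/w3.png');print('swell at', ray('w3',325,68,.128),ray('w3',325,68,.12),'jaw end', ray('w3',323,178,.038))
E
```

```text
11.875 [0.57946688 0.08053754 0.0441245 ] [-0.99234202 -0.43134466 -1.09087973] [3.14078440e+00 1.58160019e-04 1.75009257e+00]
swell at [0.55949354 0.18944955 0.128     ] [0.55943095 0.19054244 0.12      ] jaw end [0.57460633 0.10779875 0.038     ]
```

Call:
apply_moves(increments=[[[0, 0, 0.12], [0, 0, 0]], [[0, 0, 0], [0, 0, 0]]])

```text
clock: 12.12
ee_pos: [0.5791, 0.0805, 0.0414]
orientation: [3.141, 0.0, 1.75]
wrist_force: [-0.1, -0.2, -1.4]
finger_gap: 0.0502
finger_force: 14.0
```

Call:
apply_moves(increments=[[[0, 0, 0], [0, 0, 0]], [[0, 0, 0], [0, 0, 0]], [[0, 0, 0], [0, 0, 0]], [[0, 0, 0], [0, 0, 0]], [[0, 0, 0], [0, 0, 0]]], jaw=1)

```text
clock: 12.75
ee_pos: [0.5791, 0.0805, 0.0413]
orientation: [3.142, 0.0, 1.75]
wrist_force: [0.0, 0.7, -0.8]
finger_gap: 0.0918
finger_force: 0.0
```

Call:
apply_moves(increments=[[[0, 0, -1], [0, 0, 0]], [[0, 0, -1], [0, 0, 0]], [[0, 0, -1], [0, 0, 0]], [[0, 0, -1], [0, 0, 0]], [[0, 0, -1], [0, 0, 0]], [[0, 0, -1], [0, 0, 0]], [[0, 0, -1], [0, 0, 0]], [[0, 0, -1], [0, 0, 0]]])

```text
clock: 13.75
ee_pos: [0.579, 0.0805, 0.2019]
orientation: [-3.142, -0.0, 1.75]
wrist_force: [-0.7, 0.1, 0.1]
finger_gap: 0.0933
finger_force: 0.0
```

```bash
python3 - <<'E'
from h import *
grab('wrist','w4');s=robot.read_state();print(s['clock'],s['ee_pos'],s['orientation'],s['q'])
E
```

```text
13.8 [0.5804366  0.08049354 0.20487452] [3.13709691e+00 1.07313574e-03 1.75012727e+00] [-5.24202163e-02  3.29179657e-01  1.47153928e+00 -1.21788929e-05
  1.33625168e+00 -2.31750772e-01]
```

View pics/w4.png

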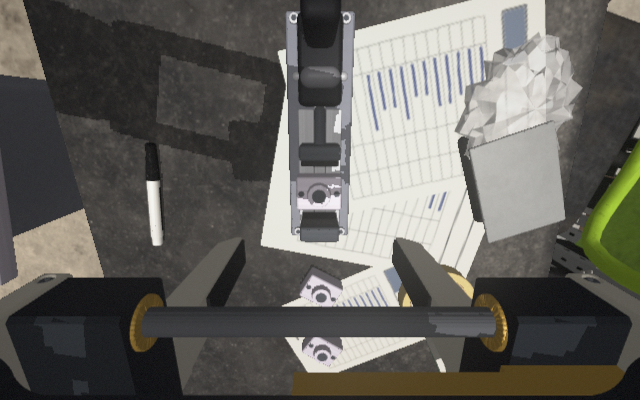

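The picture shows the block lying square between the jaws at (319,192), sliding jaw at (321,228), fixed jaw at (320,153), trigger at (322,80). Next the trigger: move over it, turn 90° and look again numerically.

Call:
apply_moves(increments=[[[0.96, 0, 0], [0, 0, 0]], [[0.96, 0, 0], [0, 0, 0]], [[0.96, 0, 0], [0, 0, 0]], [[0.96, 0, 0], [0, 0, 0]], [[0.96, 0, 0], [0, 0, 0]], [[0.96, 0, 0], [0, 0, 0]], [[0.96, 0, 0], [0, 0, 0]]])

```text
clock: 14.68
ee_pos: [0.5549, 0.2141, 0.2013]
orientation: [3.142, -0.0, 1.75]
wrist_force: [-1.0, -0.2, 0.5]
finger_gap: 0.0932
finger_force: 0.0
```

Call:
apply_moves(increments=[[[0, 0, 0], [0, 0, 0.9]], [[0, 0, 0], [0, 0, 0.9]], [[0, 0, 0], [0, 0, 0.9]], [[0, 0, 0], [0, 0, 0.9]], [[0, 0, 0], [0, 0, 0.9]], [[0, 0, 0], [0, 0, 0.9]], [[0, 0, 0], [0, 0, 0.9]], [[0, 0, 0], [0, 0, 0.9]], [[0, 0, 0], [0, 0, 0.9]], [[0, 0, 0], [0, 0, 0.9]]])

```text
clock: 15.92
ee_pos: [0.5551, 0.2134, 0.2013]
orientation: [-3.142, -0.0, 0.174]
wrist_force: [0.5, -0.3, 0.6]
finger_gap: 0.0929
finger_force: 0.0
```

```bash
python3 - <<'E'
from h import *
s=robot.read_state();print(s['clock'],s['ee_pos'],np.degrees(s['orientation']),s['q'])
T=tcp();d=T[:3,:3].T@(np.array([.5548,.2125,.101])-T[:3,3]);print(d/.02)
E
```

```text
15.925 [0.55505634 0.21339811 0.20127241] [-1.79997616e+02 -3.45676711e-03  9.97285712e+00] [1.79595625e-01 3.49943236e-01 1.45053245e+00 4.23965967e-05
 1.34105641e+00 1.57632310e+00]
[-0.02070254  0.04221573  5.01361736]
```

Call:
apply_moves(increments=[[[0, 0.04, 1], [0, 0, 0]], [[0, 0, 1], [0, 0, 0]], [[0, 0, 1], [0, 0, 0]], [[0, 0, 1], [0, 0, 0]], [[0, 0, 1], [0, 0, 0]], [[0, 0, 0], [0, 0, 0]]])

```text
clock: 16.68
ee_pos: [0.5539, 0.2122, 0.0997]
orientation: [-3.142, 0.004, 0.179]
wrist_force: [0.3, -0.5, 0.3]
finger_gap: 0.0933
finger_force: 0.0
```

Call:
apply_moves(increments=[[[0, 0, 0], [0, 0, 0]], [[0, 0, 0], [0, 0, 0]], [[0, 0, 0], [0, 0, 0]], [[0, 0, 0], [0, 0, 0]]], jaw=0, newtons=10)

```text
clock: 17.18
ee_pos: [0.5555, 0.2127, 0.1019]
orientation: [-3.14, -0.001, 0.179]
wrist_force: [-0.1, 6.9, 0.6]
finger_gap: 0.0595
finger_force: 10.0
```

The fingers are coupled: the wrist reads +6.9 N because the pistol grip takes most of the squeeze. The tool has to follow the trigger by about 8 mm in tool -y.

Call:
apply_moves(increments=[[[0, -0.1, 0], [0, 0, 0]], [[0, -0.1, 0], [0, 0, 0]], [[0, 0, 0], [0, 0, 0]]])

```text
clock: 17.55
ee_pos: [0.5545, 0.2182, 0.1018]
orientation: [-3.138, -0.001, 0.18]
wrist_force: [-1.3, 8.9, 1.1]
finger_gap: 0.0482
finger_force: 10.1
```

Call:
apply_moves(increments=[[[0, -0.1, 0], [0, 0, 0]], [[0, -0.1, 0], [0, 0, 0]], [[0, 0, 0], [0, 0, 0]]])

```text
clock: 17.92
ee_pos: [0.5543, 0.2193, 0.1019]
orientation: [3.141, -0.001, 0.179]
wrist_force: [-0.9, -2.8, 5.5]
finger_gap: 0.046
finger_force: 9.9
```

Call:
apply_moves(increments=[[[0, 0, 0], [0, 0, 0]], [[0, 0, 0], [0, 0, 0]], [[0, 0, 0], [0, 0, 0]], [[0, 0, 0], [0, 0, 0]], [[0, 0, 0], [0, 0, 0]]], jaw=1)

```text
clock: 18.55
ee_pos: [0.5535, 0.2202, 0.101]
orientation: [-3.141, 0.001, 0.179]
wrist_force: [-0.0, -0.3, 0.2]
finger_gap: 0.0904
finger_force: 0.0
```

Call:
apply_moves(increments=[[[0, 0, 0], [0, 0, 0]], [[0, 0, 0], [0, 0, 0]], [[0, 0, 0], [0, 0, 0]]], jaw=0)

```text
clock: 18.92
ee_pos: [0.5543, 0.2185, 0.1018]
orientation: [3.139, -0.0, 0.18]
wrist_force: [0.8, -8.0, 5.1]
finger_gap: 0.0678
finger_force: 3.2
```

Call:
apply_moves(increments=[[[0, 0, 0], [0, 0, 0]], [[0, 0, 0], [0, 0, 0]], [[0, 0, 0], [0, 0, 0]]])

```text
clock: 19.3
ee_pos: [0.5545, 0.2194, 0.1021]
orientation: [3.141, -0.002, 0.179]
wrist_force: [-0.9, -3.0, 6.0]
finger_gap: 0.0459
finger_force: 10.3
```

Second stroke is home (gap 46 mm). When only the trigger is touched the whole actuator force, 2 × the setting, lands on it. Setting 7 N therefore gives about 14 N on the trigger, readable as wrist force.

Call:
apply_moves(increments=[[[0, 0, 0], [0, 0, 0]], [[0, 0, 0], [0, 0, 0]], [[0, 0, 0], [0, 0, 0]], [[0, 0, 0], [0, 0, 0]], [[0, 0, 0], [0, 0, 0]]], jaw=1, newtons=7)

```text
clock: 19.92
ee_pos: [0.5534, 0.2202, 0.101]
orientation: [-3.141, 0.001, 0.179]
wrist_force: [0.0, -0.6, -0.2]
finger_gap: 0.0908
finger_force: 0.0
```

Call:
apply_moves(increments=[[[0, 0, 0], [0, 0, 0]], [[0, 0, 0], [0, 0, 0]], [[0, 0, 0], [0, 0, 0]], [[0, 0, 0], [0, 0, 0]], [[0, 0, 0], [0, 0, 0]], [[0, 0, 0], [0, 0, 0]]], jaw=0)

```text
clock: 20.68
ee_pos: [0.5546, 0.2191, 0.1021]
orientation: [3.14, -0.001, 0.179]
wrist_force: [-0.1, -4.8, 4.4]
finger_gap: 0.0467
finger_force: 7.2
```

Call:
apply_moves(increments=[[[0, 0, 0], [0, 0, 0]], [[0, 0, 0], [0, 0, 0]], [[0, 0, 0], [0, 0, 0]], [[0, 0, 0], [0, 0, 0]], [[0, 0, 0], [0, 0, 0]]], jaw=1)

```text
clock: 21.3
ee_pos: [0.5534, 0.2202, 0.101]
orientation: [-3.141, 0.001, 0.179]
wrist_force: [0.5, 0.3, 0.2]
finger_gap: 0.091
finger_force: 0.0
```

Call:
apply_moves(increments=[[[0, 0, 0], [0, 0, 0]], [[0, 0, 0], [0, 0, 0]], [[0, 0, 0], [0, 0, 0]], [[0, 0, 0], [0, 0, 0]], [[0, 0, 0], [0, 0, 0]], [[0, 0, 0], [0, 0, 0]]], jaw=0)

```text
clock: 22.05
ee_pos: [0.5547, 0.2159, 0.1024]
orientation: [3.135, -0.0, 0.179]
wrist_force: [-0.3, -13.3, 7.1]
finger_gap: 0.0532
finger_force: 7.0
```

The fourth stroke stalls at a 53 mm gap with 13 N on the wrist, so the jaws are tight. I'll hold briefly, release, repeat once, and back off.

Call:
apply_moves(increments=[[[0, 0, 0], [0, 0, 0]], [[0, 0, 0], [0, 0, 0]], [[0, 0, 0], [0, 0, 0]]])

```text
clock: 22.42
ee_pos: [0.5546, 0.2159, 0.1024]
orientation: [3.135, -0.0, 0.179]
wrist_force: [-0.3, -12.7, 7.6]
finger_gap: 0.0535
finger_force: 7.0
```

Call:
apply_moves(increments=[[[0, 0, 0], [0, 0, 0]], [[0, 0, 0], [0, 0, 0]], [[0, 0, 0], [0, 0, 0]], [[0, 0, 0], [0, 0, 0]], [[0, 0, 0], [0, 0, 0]]], jaw=1)

```text
clock: 23.05
ee_pos: [0.5537, 0.2203, 0.1011]
orientation: [-3.141, 0.0, 0.18]
wrist_force: [0.6, 0.6, -0.9]
finger_gap: 0.0922
finger_force: 0.0
```

Call:
apply_moves(increments=[[[0, 0, 0], [0, 0, 0]], [[0, 0, 0], [0, 0, 0]], [[0, 0, 0], [0, 0, 0]], [[0, 0, 0], [0, 0, 0]], [[0, 0, 0], [0, 0, 0]], [[0, 0, 0], [0, 0, 0]], [[0, 0, 0], [0, 0, 0]], [[0, 0, 0], [0, 0, 0]]], jaw=0)

```text
clock: 24.05
ee_pos: [0.5547, 0.2157, 0.1019]
orientation: [3.135, 0.0, 0.179]
wrist_force: [1.1, -14.2, 5.4]
finger_gap: 0.06
finger_force: 7.0
```

Call:
apply_moves(increments=[[[0, 0, 0], [0, 0, 0]], [[0, 0, 0], [0, 0, 0]], [[0, 0, 0], [0, 0, 0]], [[0, 0, 0], [0, 0, 0]], [[0, 0, 0], [0, 0, 0]], [[0, 0, 0], [0, 0, 0]]], jaw=1)

```text
clock: 24.8
ee_pos: [0.5538, 0.2201, 0.1013]
orientation: [-3.141, -0.0, 0.18]
wrist_force: [0.8, 0.4, -0.8]
finger_gap: 0.0928
finger_force: 0.0
```

Call:
apply_moves(increments=[[[0, 0.1, -0.3], [0, 0, 0]], [[0, 0.1, -0.8], [0, 0, 0]], [[0, 0, -1], [0, 0, 0]], [[0, 0, -1], [0, 0, 0]], [[0, 0, -1], [0, 0, 0]], [[0, 0, -1], [0, 0, 0]], [[0, 0, 0], [0, 0, 0]], [[0, 0, 0], [0, 0, 0]]])

```text
clock: 25.8
ee_pos: [0.5543, 0.2158, 0.2032]
orientation: [3.142, 0.0, 0.179]
wrist_force: [-0.1, 0.0, 0.3]
finger_gap: 0.0932
finger_force: 0.0
```

```bash
python3 - <<'E'
from h import *
im=grab('top','t5');s=robot.read_state();print(s['clock'],s['ee_pos'])
b=grab('scene','s5')
cv2.imwrite('pics/c5.png',cv2.resize(b[115:235,215:395],None,fx=4.4,fy=4.4,interpolation=2))
E
```

```text
25.85 [0.55408008 0.2157333  0.20263582]
```

View pics/c5.png

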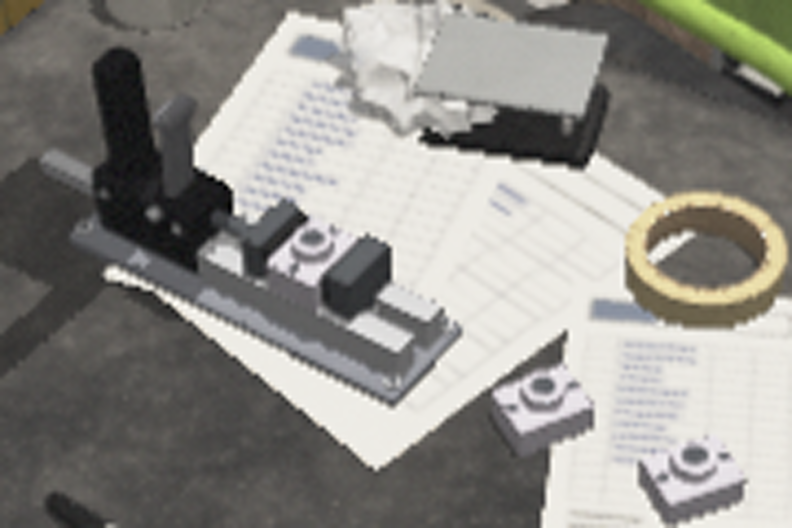

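The crop shows the block flat, boss up, gripped between both jaws at (313,245), with the trigger out at (178,140). The repeat squeeze stalled early at 14 N, so I'm handing in.

```bash
python3 -c "
from plant import robot
print(robot.close_job())"
```

```text
the job is handed in; nothing more can be done
None
```

The job is handed in at about 26 s on the clock, but no verdict came back: the block lies flat, boss up, between the jaws, an estimated 15 N grip (worked out from the roughly 14 N squeeze, not measured), trigger sprung out and the arm clear.

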